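# Spot-read a culture dish with a hanging meter, stow the meter and cover the dish

## Robot

A 6-joint arm with a two-finger parallel gripper is mounted at the origin on the work surface. World frame = base frame: x ahead of the robot, y to its left, z up, the work surface at z = 0. Lengths are in m, angles in degrees, forces in N, time in s.
With the tool pointing down it reaches from about 0.325 to 0.775 m from the base axis. Payload 5.5 kg.
Tool frame: the origin (TCP) lies at the centre of the arm's flange, where the gripper is bolted on; the fingertips stand 182 mm ahead of it and the grasp point (between the pads) lies 163 mm ahead of it; z points along the fingers, y is the direction in which the jaws open and shut (so a half turn about z gives the same grasp; the last joint's range is limited). The gripper opens to 88 mm and grips with 3 to 60 N. Pads are 20 mm wide; open, the fingers measure 115 mm over their backs; the gripper's body (75 mm by 178 mm) begins 61 mm behind the grasp point.
Start: joints at [62.641, 5.22, 70.514, -0, 104.267, -3.249], TCP at [0.245, 0.548, 0.405] pointing down, gripper open.
Joint ranges: [-164.24, 164.24], [-49.07, 125.15], [9.68, 141.18], [-86.29, 266.29], [3.28, 154.24], [-151.56, 151.56]. Speed limits (degrees/s): [147.25, 147.25, 172.46, 180, 180, 180].

## Interface

Orientations are given as [roll, pitch, yaw] about the fixed x, y, z axes, in that order (R = Rz(yaw) Ry(pitch) Rx(roll)).
In Python, from station import r gives the robot as it stands. The module is installed in compiled form; this text tells all that it offers. Calls block until the motion is done:
- r.reach(position, orientation): joint-space move of the TCP to a pose.
- r.servo_line(position, rotation=None, speed=0.15): straight line of the TCP; rotation=None keeps the orientation; speed is the mean speed in m/s.
- r.move_joints(angles): joint-space move.
- r.let_go() and r.grab(squeeze=None): open the fingers fully, or close them until they stop; squeeze is the grip in N (None keeps the last).
- r.wait(seconds).
- r.inverse_kinematics(position, orientation): joint angles nearest the present ones, or None.
- r.sense(): the state.
- r.snapshot(name): name is "scene" or "top" or "wrist"; returns a dict with "frame" (480x640x3 uint8, red, green, blue), "fx", "fy", "cx", "cy" (pixels), "dist_coeffs" ([k1, k2, p1, p2, k3] as OpenCV has them; the pictures are not rectified), "R" (3x3) and "t" (3): a world point X has camera coordinates R X + t. Camera axes: x right, y down, z forward; pixel columns grow to the right and rows downward; lengths in m; the calibration is good to about 2 mm. A picture is of the moment at which its call begins. There is no depth.
A pose or a line that the arm cannot do raises r.IKError and nothing moves.
- r.hand_in(): hands the job in, once; it reports no verdict.
The state is a dict: "clock": time; "joints": joint angles; "joint_vel": joint speeds; "joint_torque": joint torques, N m; "tcp_pos": TCP position; "orientation": TCP orientation; "contact_force": force on the tool from outside, world axes, zero at the start; "torque": the same for the moment, N m; "opening": finger opening in m.
Only numpy, scipy, OpenCV 4.12 (cv2) and the standard library are available. Lean on these libraries where they do the work, as an engineer would, in place of code of your own. Each camera call takes 0.05 s, during which the arm holds its last target.

## Task

Pick up the hand-held meter by the round rubber pads on its sides, and over the open bench ease your grip so that it swings down about the pads until it hangs head-down, then grip it firmly again. Hold its lens steady for two seconds about 4 cm above the middle of the dish in the open reading bay without touching the dish, then lower the meter head-down to the bottom of the square holder before letting go, so that it stands there upright. Slide the bay's cover fully shut over the dish and leave everything else where it is.

Things in the scene. Friction and masses are not known exactly. Their poses are not given: they have to be found in the camera images.
- meter: Grey meter, 172 mm long, about 0.38 kg, lying level. Origin on its underside below the pads; x along it to the head, y across, z up. x -22 to 60 mm: handle 26 wide, z 13 to 39, foot under the tail; to 100: steel neck, 22 dia.; to 150: heavy black head 46 (y) by 50 (z) with a flat end face, on which the meter can stand. Centre of mass 85 mm ahead of the pads. Head-down = x down.
- meter_pivot (a point): Midway between the meter's two pads: black rubber discs, 12 mm dia., 5 mm proud of the handle's sides, 36 mm over their faces (along the meter's y), 26 mm above its underside. Gripped there with 80 N or more it stays nearly level when lifted; as the fingers ease open by tenths of a mm it starts to swing down at about 60 N, hangs within 0.25 rad of plumb by 10 to 15 N, and slips out only below about 4 N.
- meter_lens (a point): Centre of the lens in the flat end face of the meter's head, 150 mm ahead of the pivot pads.
- dish: Clear round culture dish, 90 mm diameter, 18 mm high, loose, inside the well of the reading bay; origin at the centre of its underside, 30 mm above the table.
- bay: Fixed grey reading bay, 160 mm (x) by 280 mm (y), 78 mm high at its side rails; origin at the centre of its underside. The dish well is in the -y half: inside 136 by 128 mm, centred at y = -66 mm, floor 30 mm and rim 68 mm above the table. The +y half is solid; the open cover is parked over it.
- cover (a joint): Sliding position of the bay's cover in m: 0 fully shut over the dish, 0.13 fully open; it opens along the bay's +y. Slides with about 2 N and stays where left; hard stop at 0.
- cover_fin (a point): Centre of the black fin on the cover (moves with it), 100 mm above the table. The fin is 70 mm wide along the bay's x, 8 mm thick along the bay's y, from 76 to 122 mm above the table, across the middle of the aluminium cover plate, 140 (x) by 130 (y) mm, top 76 mm above the table. Push it towards the bay's -y to shut the cover.
- holder: Fixed white square open holder (the other thing of its size is a round closed jar), 92 by 92 mm outside, walls 6 mm, 80 by 80 mm inside, rim 95 mm above the table, inner floor 5 mm above the table; origin at the centre of its underside.
- holder_floor (a point): Centre of the holder's inner floor.
- jar: Bystander: round closed glass jar, 76 mm dia., 105 mm high; origin at the centre of its underside, as for all bystanders.
- stack_a: Bystander: stack of four dishes, 90 mm dia., 64 mm high.
- stack_b: Bystander: stack of two small dishes, 60 mm dia., 32 mm high.
- tub: Bystander: clear open tub, 100 by 130 mm, 60 mm high.
- spatula: Bystander: steel spatula lying flat, 160 mm long.
- spirit: Bystander: white bottle, 60 mm dia., 150 mm high.
Things that resemble listed ones, but are neither listed nor needed, are in the scene too. What is shaped like the holder but blue is not meant.

How it is judged:
By the outcome, as a careful person would: the job done as asked, in the order asked, and still so for the second after the job is handed in, with the robot touching nothing.
It also fails if it takes over 72 s, if anything falls off the work surface, if the arm or the gripper's body presses on something with over 40 N, if the wrist force passes 120 N, or if a joint passes its speed limit or range.

## Working session

There is one attempt and no reset: what is moved stays moved. The work goes in short steps, each a Python script; the robot and the scene stay as the last script left them, time stands still between calls to the robot, and variables do not carry over. Pictures are saved under pics/ and viewed, and the job is handed in when it is done.

```bash
mkdir -p pics; ls
cat > h.py <<'E'
import numpy as np, cv2, json
from station import r
def snap(n,f):
    s=r.snapshot(n); cv2.imwrite('pics/'+f+'.png',cv2.cvtColor(s['frame'],cv2.COLOR_RGB2BGR))
    import pickle; pickle.dump(s,open('pics/'+f+'.pkl','wb')); return s
def load(f):
    import pickle; return pickle.load(open('pics/'+f+'.pkl','rb'))
def ray(s,px):
    K=np.array([[s['fx'],0,s['cx']],[0,s['fy'],s['cy']],[0,0,1.]])
    u=cv2.undistortPoints(np.array(px,float).reshape(-1,1,2),K,np.array(s['dist_coeffs'],float)).reshape(-1,2)
    R=np.array(s['R']);t=np.array(s['t'])
    d=np.c_[u,np.ones(len(u))]@R
    return -R.T@t,d
def onz(s,px,z):
    c,d=ray(s,px); return c+d*((z-c[2])/d[:,2])[:,None]
def proj(s,X):
    K=np.array([[s['fx'],0,s['cx']],[0,s['fy'],s['cy']],[0,0,1.]])
    p,_=cv2.projectPoints(np.array(X,float).reshape(-1,3),cv2.Rodrigues(np.array(s['R'],float))[0],np.array(s['t'],float),K,np.array(s['dist_coeffs'],float))
    return p.reshape(-1,2)
E
python3 - <<'E'
from h import *
for n in ['scene','top','wrist']:
    s=snap(n,n+'0'); print(n,(-np.array(s['R']).T@s['t']).round(3),s['fx'],s['dist_coeffs'])
print(r.sense())
E
```

```text
pics
scene [ 1.202 -0.03   1.138] 492.02947645720474 [-0.06272983  0.          0.          0.          0.        ]
top [ 0.331 -0.094  1.172] 533.9389079676349 [-0.11831525  0.          0.          0.          0.        ]
wrist [0.179 0.578 0.383] 348.3347152268067 [-0.02777215  0.          0.          0.          0.        ]
{'clock': 0.15, 'joints': array([ 6.26422145e+01,  5.25563206e+00,  7.05639413e+01, -7.00763157e-04,
        1.04268215e+02, -3.25031669e+00]), 'joint_vel': array([-0.07502458, -0.21946071, -0.17238824,  0.01025447, -0.14065781,
       -0.00432322]), 'joint_torque': array([ 2.81910383e-03, -4.47043598e+01, -4.06908274e+01,  7.00174668e-02,
        2.74135871e-02, -1.17172499e-04]), 'tcp_pos': array([0.24511538, 0.54771129, 0.40376159]), 'orientation': array([-1.79912315e+02, -4.29911826e-03,  1.55892356e+02]), 'contact_force': array([ 0.81368073, -0.2118768 , -0.04647833]), 'torque': array([-0.00304918,  0.02232223, -0.05179491]), 'opening': 0.08800737235587192}
```

View pics/scene0.png

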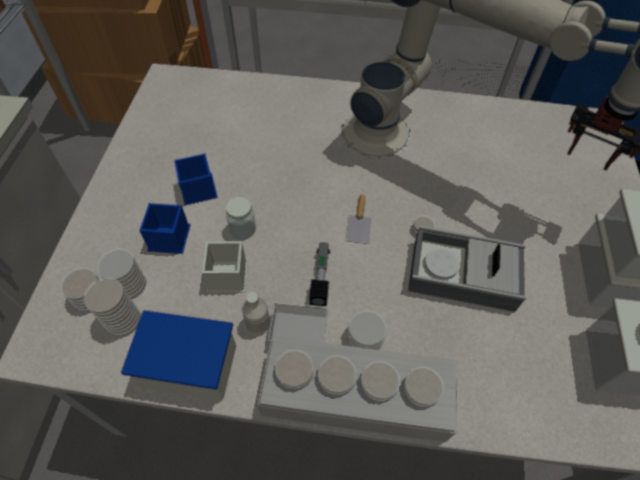

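View pics/top0.png

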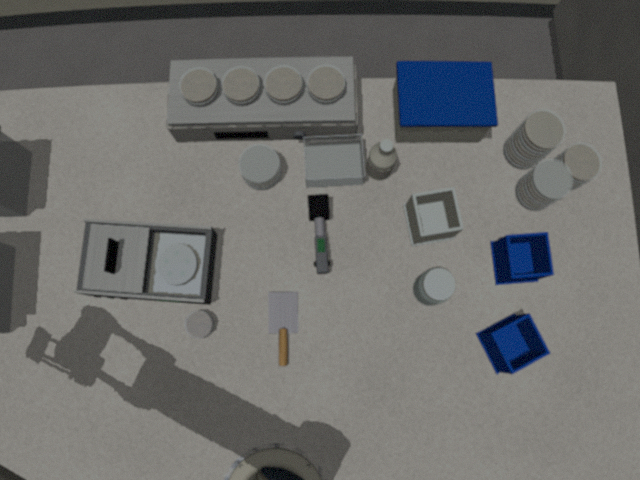

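View pics/wrist0.png

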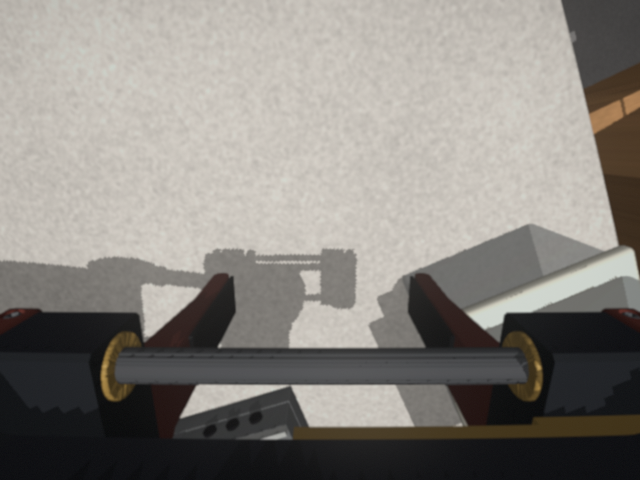

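Run:
```python
import cv2,numpy as np
a=cv2.imread('pics/top0.png')
c1=cv2.resize(a[185:285,270:370],None,fx=5,fy=5,interpolation=cv2.INTER_CUBIC)
c2=cv2.resize(a[210:310,65:225],None,fx=5,fy=5,interpolation=cv2.INTER_CUBIC)
c3=cv2.resize(a[180:260,395:475],None,fx=5,fy=5,interpolation=cv2.INTER_CUBIC)
cv2.imwrite('pics/c1.png',c1);cv2.imwrite('pics/c2.png',c2);cv2.imwrite('pics/c3.png',c3)
```

```text
(no output)
```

View pics/c1.png

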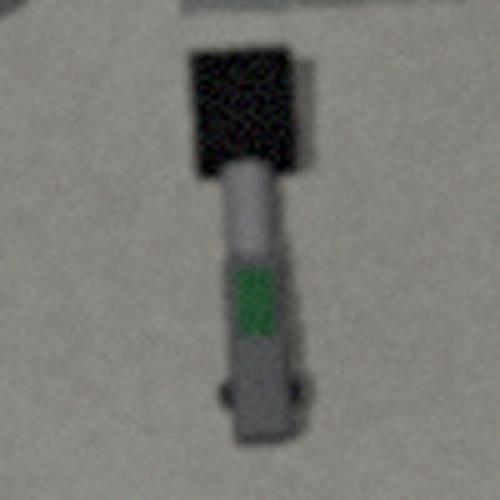

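View pics/c2.png

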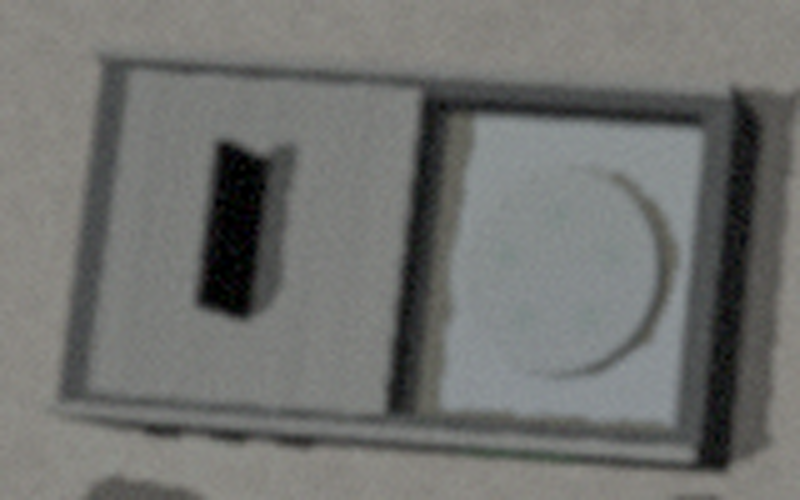

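View pics/c3.png

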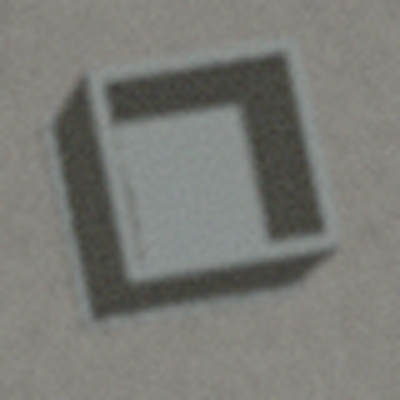

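Run:
```python
from h import *
s=load('top0')
def C(p,o): return [[(x+.5)/5-.5+o[0],(y+.5)/5-.5+o[1]] for x,y in p]
m=(270,185)
pads=onz(s,C([(226,393),(299,393)],m),.026); print('pads',pads.round(4),np.linalg.norm(pads[0]-pads[1]))
hd=onz(s,C([(190,52),(290,48),(295,172),(200,178)],m),.051); print('head',hd.round(4))
mid=pads.mean(0); f=hd[:2].mean(0); v=(f-mid)[:2]; print('pivot',mid,'L',np.linalg.norm(v),'yaw',np.degrees(np.arctan2(v[1],v[0])))
b=(65,210)
q=onz(s,C([(103,58),(738,92),(703,445),(62,405)],b),.078); print('bay',q.round(4)); print(np.linalg.norm(q-np.roll(q,-1,0),axis=1))
c=onz(s,C([(423,88),(128,70),(88,395),(390,412)],b),.076);print('plate',c.round(4),np.linalg.norm(c-np.roll(c,-1,0),axis=1))
fin=onz(s,C([(220,143),(268,160),(245,318),(198,303)],b),.122);print('fin',fin.round(4))
d=onz(s,C([(675,265)],b),.03);print('dish edge right',d)
h=(395,180)
o=onz(s,C([(90,72),(295,42),(340,242),(125,282)],h),.095);print('holder',o.round(4),np.linalg.norm(o-np.roll(o,-1,0),axis=1),o.mean(0))
for i in range(4):
    e=o[(i+1)%4]-o[i]; print(np.degrees(np.arctan2(e[1],e[0])))
# scene checks
s2=load('scene0')
print('scene proj pivot,head',proj(s2,[mid,[f[0],f[1],.026]]).round(1),'holder rim',proj(s2,o).round(1),'bay',proj(s2,q).round(1))
```

```text
pads [[ 0.4963 -0.0911  0.026 ]
 [ 0.4958 -0.1227  0.026 ]] 0.03164766568158167
head [[ 0.6423 -0.0776  0.051 ]
 [ 0.6435 -0.121   0.051 ]
 [ 0.5883 -0.1221  0.051 ]
 [ 0.5862 -0.0812  0.051 ]]
pivot [ 0.49605492 -0.10689376  0.026     ] L 0.14707604837012395 yaw 2.965615765463984
bay [[0.5862 0.4003 0.078 ]
 [0.5665 0.1234 0.078 ]
 [0.4184 0.1353 0.078 ]
 [0.4372 0.4095 0.078 ]]
[0.27760266 0.1485915  0.27484437 0.1493599 ]
plate [[0.5709 0.259  0.076 ]
 [0.5812 0.3896 0.076 ]
 [0.4415 0.3991 0.076 ]
 [0.4334 0.2678 0.076 ]] [0.13099701 0.14001268 0.13155656 0.13778999]
fin [[0.5395 0.3282 0.122 ]
 [0.5321 0.3076 0.122 ]
 [0.4675 0.314  0.122 ]
 [0.4738 0.334  0.122 ]]
dish edge right [[0.50051687 0.15902761 0.03      ]]
holder [[ 0.6296 -0.2981  0.095 ]
 [ 0.6419 -0.3862  0.095 ]
 [ 0.5555 -0.3997  0.095 ]
 [ 0.5397 -0.3084  0.095 ]] [0.08888957 0.08750132 0.09269371 0.09044125] [ 0.59168954 -0.34810648  0.095     ]
-82.01789519543188
-171.0592154646271
99.7892120043399
6.5286540446164345
scene proj pivot,head [[322.9 250.6]
 [318.2 299.6]] holder rim [[238.7 271.5]
 [202.5 271.3]
 [206.4 241.6]
 [242.7 240.8]] bay [[523.6 294.8]
 [411.2 274.2]
 [417.6 226.6]
 [522.  244.9]]
```

Run:
```python
import cv2,numpy as np
a=cv2.imread('pics/scene0.png')
cv2.imwrite('pics/d1.png',cv2.resize(a[220:320,400:535],None,fx=5,fy=5,interpolation=cv2.INTER_CUBIC))
cv2.imwrite('pics/d2.png',cv2.resize(a[230:310,190:340],None,fx=5,fy=5,interpolation=cv2.INTER_CUBIC))
```

```text
(no output)
```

View pics/d1.png

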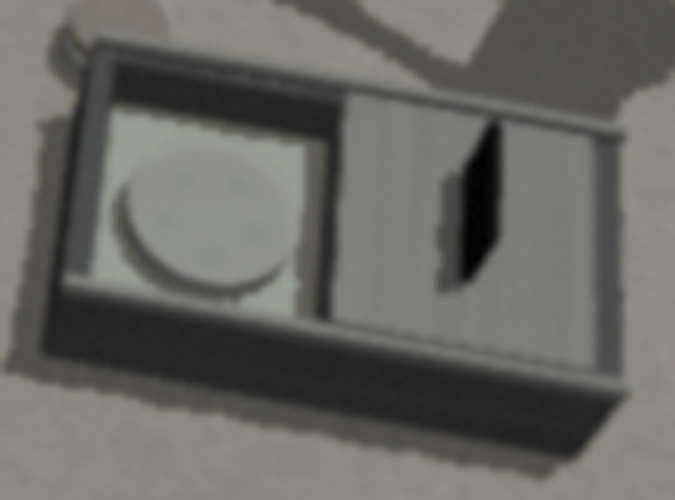

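View pics/d2.png

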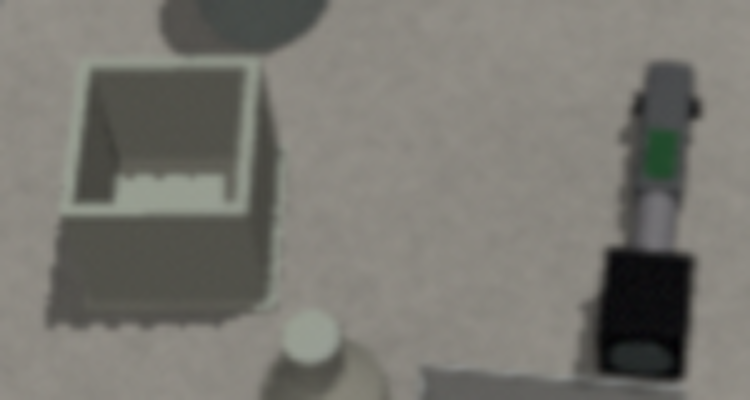

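Run:
```python
from h import *
s=load('scene0');t=load('top0')
def C(p,o): return [[(x+.5)/5-.5+o[0],(y+.5)/5-.5+o[1]] for x,y in p]
p=onz(s,C([(636,106),(701,109)],(190,230)),.026);print('pads',p.round(4),p.mean(0))
print('dish scene',onz(s,C([(215,210)],(400,220)),.048),'top',onz(t,C([(555,272)],(65,210)),.048))
b=r.sense()['clock']
r.reach([.497,-.107,.36],[180,0,3]); x=r.sense(); print(x['clock']-b,x['tcp_pos'],x['orientation'],x['joints'])
snap('wrist','w1')
```

```text
pads [[ 0.499  -0.1231  0.026 ]
 [ 0.4959 -0.0884  0.026 ]] [ 0.49747046 -0.10572808  0.026     ]
dish scene [[0.49908557 0.20789841 0.048     ]] top [[0.49549323 0.20700321 0.048     ]]
2.4917000000000002 [ 0.49719386 -0.10634011  0.36009716] [-1.79992045e+02 -1.14626587e-02  3.08632433e+00] [-1.59105827e+01 -9.19882488e+00  8.91100445e+01  1.14292849e-02
  1.00080531e+02  7.10050935e+01]
```

View pics/w1.png

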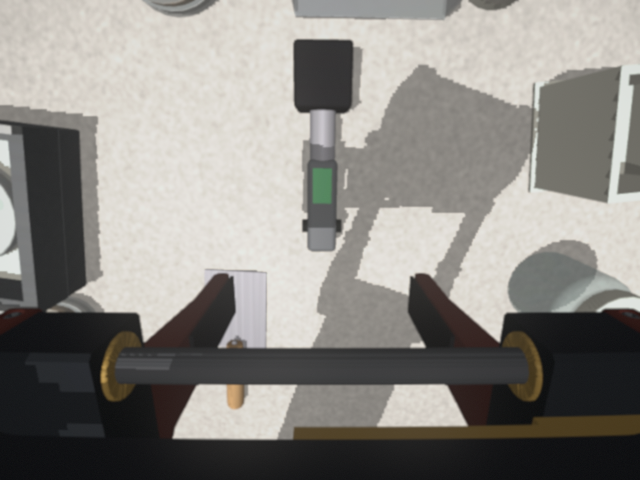

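Run:
```python
from h import *
s=load('w1')
p=onz(s,[(305,226),(340,226)],.026);print(p.round(4),p.mean(0))
h=onz(s,[(293.5,41),(352.5,41)],.051);print(h.round(4)); v=(h.mean(0)-p.mean(0))[:2]
print(np.linalg.norm(v),np.degrees(np.arctan2(v[1],v[0])))
print(proj(s,[.497,-.107,.026]))
```

```text
[[ 0.4964 -0.0908  0.026 ]
 [ 0.4982 -0.1231  0.026 ]] [ 0.49728301 -0.10699345  0.026     ]
[[ 0.6439 -0.0771  0.051 ]
 [ 0.6463 -0.1212  0.051 ]]
0.14799769499123033 3.033150984271467
[[322.49043395 226.29757599]]
```

```bash
python3 - <<'E'
from h import *
b=r.sense()['clock']
r.servo_line([.4972,-.1068,.189],[180,0,3],speed=.12)
x=r.sense();print(x['clock']-b,x['tcp_pos'],x['contact_force'])
r.grab(60); x=r.sense();print(x['clock']-b,x['opening'],x['contact_force'],x['tcp_pos'])
snap('wrist','w2'); snap('scene','s2')
E
python3 -c "
import cv2
a=cv2.imread('pics/w2.png');b=cv2.imread('pics/s2.png')[180:340,230:430]
cv2.imwrite('pics/m2.png',cv2.hconcat([cv2.resize(a,(400,300)),cv2.resize(b,(375,300))]))"
```

```text
1.5750000000000002 [ 0.49752025 -0.10689492  0.18992721] [ 2.73754865e-04 -1.75579353e+00  4.14504773e-01]
2.4416 0.03497053175180598 [-0.52072549 -0.5980361  -0.50742897] [ 0.49718496 -0.10680533  0.18897624]
```

View pics/m2.png

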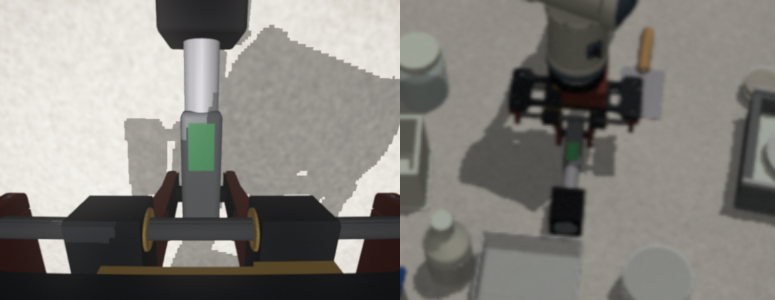

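```bash
python3 - <<'E'
from h import *
b=r.sense()['clock']
r.servo_line([.4972,-.1068,.45],speed=.15)
x=r.sense();print(x['clock']-b,x['opening'],x['tcp_pos'],x['contact_force'],x['torque'])
snap('wrist','w3'); snap('scene','s3')
E
python3 -c "
import cv2
a=cv2.imread('pics/w3.png');b=cv2.imread('pics/s3.png')[180:340,230:430]
cv2.imwrite('pics/m3.png',cv2.hconcat([cv2.resize(a,(400,300)),cv2.resize(b,(375,300))]))"
```

```text
1.8917000000000002 0.03530811544673334 [ 0.49725216 -0.10682684  0.44894113] [ 0.2840093  -0.93229518 -3.77159309] [-0.02527143  0.34481076  0.00483931]
```

View pics/m3.png

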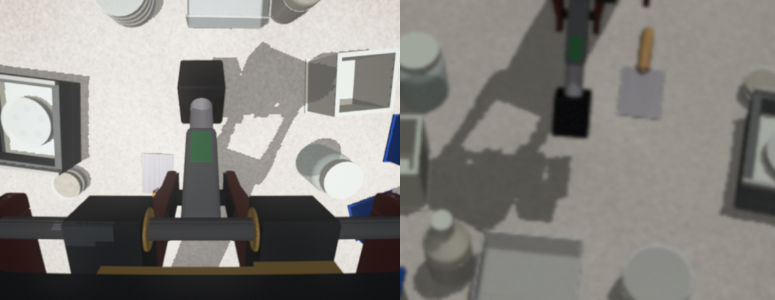

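```bash
python3 - <<'E'
from h import *
b=r.sense()['clock']
for q in (40,25,18,13):
    r.grab(q); r.wait(.3); x=r.sense();print(q,x['clock']-b,x['opening'],x['contact_force'].round(2),x['torque'].round(3))
snap('wrist','w4'); snap('scene','s4')
E
python3 -c "
import cv2
a=cv2.imread('pics/w4.png');b=cv2.imread('pics/s4.png')[140:300,230:430]
cv2.imwrite('pics/m4.png',cv2.hconcat([cv2.resize(a,(400,300)),cv2.resize(b,(375,300))]))"
```

```text
40 0.5167000000000002 0.03559371583887332 [-0.18  0.38 -3.38] [0.046 0.333 0.011]
25 1.0333000000000006 0.035072121189116616 [ 0.28 -0.05 -4.32] [ 0.027  0.248 -0.024]
18 1.5500000000000007 0.03564994880889352 [-0.48  0.06 -4.16] [-0.003  0.234  0.043]
13 2.066700000000001 0.035630911577269025 [-0.13  0.96 -4.05] [0.004 0.231 0.033]
```

View pics/m4.png

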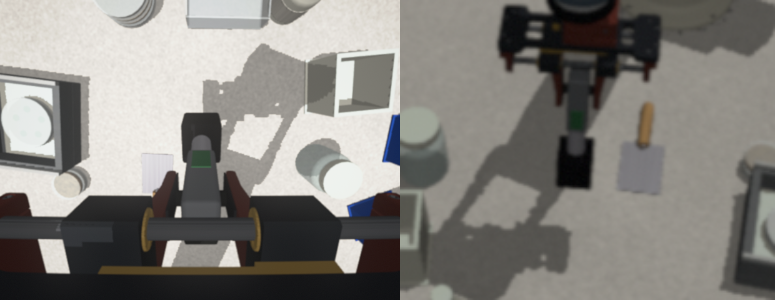

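```bash
python3 - <<'E'
from h import *
b=r.sense()['clock']
def st():
    o=[];T=[]
    for i in range(4):
        r.wait(.05); x=r.sense(); o.append(x['opening']*1e3);T.append(np.r_[x['contact_force'][2],x['torque']])
    return np.mean(o).round(3),np.mean(T,0).round(3)
print(st())
for q in (11,9,8):
    r.grab(q); r.wait(.15); print(q,r.sense()['clock']-b,*st())
snap('wrist','w5'); snap('scene','s5')
E
python3 -c "
import cv2
a=cv2.imread('pics/w5.png');b=cv2.imread('pics/s5.png')[140:300,230:430]
cv2.imwrite('pics/m5.png',cv2.hconcat([cv2.resize(a,(400,300)),cv2.resize(b,(375,300))]))"
```

```text
(np.float64(35.747), array([-3.957e+00,  1.000e-02,  1.730e-01,  3.000e-03]))
11 0.5665999999999993 35.761 [-4.311 -0.023  0.182  0.   ]
9 1.1333000000000002 35.923 [-4.133e+00 -3.000e-03  1.660e-01 -2.000e-03]
8 1.6999999999999993 35.82 [-4.184e+00  3.000e-03  1.650e-01 -1.100e-02]
```

View pics/m5.png

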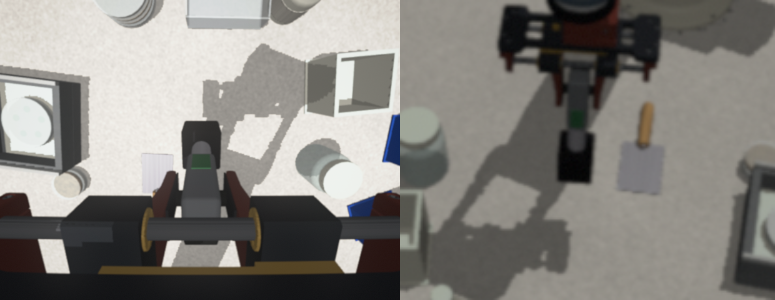

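```bash
python3 - <<'E'
from h import *
s=load('s5');w=load('w5');x=r.sense()
P=x['tcp_pos']-[0,0,.163];yaw=np.radians(3)
print(P,x['clock'])
for a in (30,45,60,75,90):
    A=np.radians(a);ex=np.array([np.cos(A)*np.cos(yaw),np.cos(A)*np.sin(yaw),-np.sin(A)]);up=np.array([np.sin(A)*np.cos(yaw),np.sin(A)*np.sin(yaw),np.cos(A)])
    pts=[P+.15*ex,P+.15*ex-.025*up,P+.15*ex+.025*up,P+.1*ex+.025*up]
    print(a,proj(s,pts).round(0).tolist(),proj(w,pts).round(0).tolist())
E
python3 -c "
import cv2
a=cv2.imread('pics/s5.png')[150:250,280:360]
b=cv2.imread('pics/w5.png')[170:350,270:370]
cv2.imwrite('pics/m5b.png',cv2.hconcat([cv2.resize(a,(400,500),interpolation=2),cv2.resize(b,(278,500))]))"
```

```text
[ 0.49719635 -0.10681222  0.28698652] 11.3917
30 [[319.0, 255.0], [320.0, 256.0], [319.0, 255.0], [321.0, 232.0]] [[322.0, 40.0], [322.0, 72.0], [322.0, -0.0], [322.0, 85.0]]
45 [[320.0, 254.0], [321.0, 251.0], [320.0, 256.0], [321.0, 234.0]] [[322.0, 93.0], [322.0, 122.0], [322.0, 58.0], [322.0, 114.0]]
60 [[321.0, 248.0], [322.0, 243.0], [321.0, 253.0], [322.0, 233.0]] [[322.0, 141.0], [322.0, 169.0], [322.0, 109.0], [322.0, 146.0]]
75 [[322.0, 239.0], [323.0, 232.0], [322.0, 246.0], [322.0, 230.0]] [[322.0, 187.0], [322.0, 214.0], [322.0, 157.0], [322.0, 180.0]]
90 [[324.0, 227.0], [324.0, 219.0], [323.0, 235.0], [323.0, 223.0]] [[322.0, 231.0], [322.0, 259.0], [322.0, 203.0], [322.0, 214.0]]
```

View pics/m5b.png

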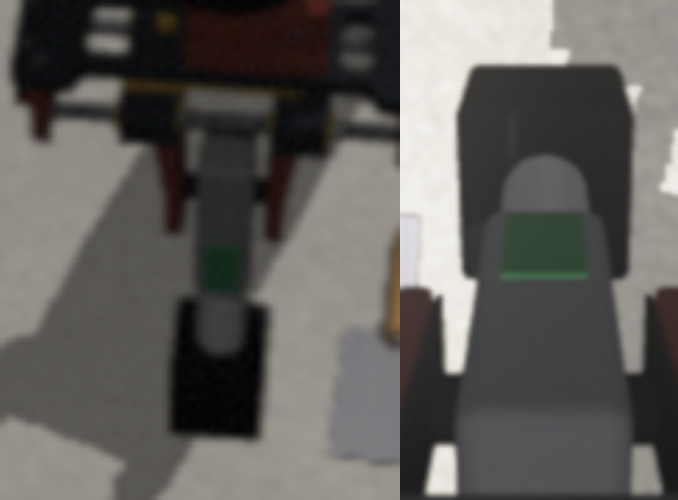

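Run:
```python
from h import *
r.wait(.3)
r.grab(60); snap('wrist','w6'); x=r.sense(); print(x['clock'],x['opening'])
s=snap('scene','s6')
P=x['tcp_pos']-[0,0,.163]
yaw=np.radians(3)
for a in (80,84,87,90,93):
    A=np.radians(a);ex=np.array([np.cos(A)*np.cos(yaw),np.cos(A)*np.sin(yaw),-np.sin(A)]);up=np.array([np.sin(A)*np.cos(yaw),np.sin(A)*np.sin(yaw),np.cos(A)])
    pts=[P+.15*ex+.025*up,P+.1*ex+.025*up,P+.1*ex-.025*up,P+.055*ex+.013*up]
    print(a,proj(s,pts).round(1).tolist(),proj(load('w6'),pts).round(1).tolist())
a=s['frame'][150:250,280:360,::-1]; g=s['frame'].sum(2)[200:245,318:324].mean(1).round(0); print(g.tolist())
b=load('w6')['frame'].sum(2)[180:270,300].tolist(); print(b)
b=cv2.imread('pics/w6.png')[170:350,270:370]
cv2.imwrite('pics/m6.png',cv2.hconcat([cv2.resize(a,(400,500),interpolation=2),cv2.resize(b,(278,500))]))
```

```text
11.9583 0.03507530664129745
80 [[322.0, 242.5], [322.6, 227.8], [324.2, 213.3], [323.6, 210.3]] [[321.8, 172.6], [321.9, 191.2], [321.8, 256.3], [322.0, 234.7]]
84 [[322.3, 239.7], [322.8, 226.2], [324.4, 210.8], [323.7, 209.4]] [[321.8, 184.8], [321.9, 200.3], [321.8, 265.7], [322.0, 240.2]]
87 [[322.6, 237.6], [323.0, 224.9], [324.6, 208.8], [323.8, 208.7]] [[321.8, 193.8], [321.9, 207.2], [321.8, 272.9], [322.0, 244.4]]
90 [[322.8, 235.3], [323.1, 223.4], [324.8, 206.8], [323.9, 207.9]] [[321.8, 202.8], [321.9, 214.1], [321.8, 280.1], [322.0, 248.7]]
93 [[323.1, 232.9], [323.3, 221.9], [325.0, 204.8], [324.0, 207.1]] [[321.8, 211.7], [321.9, 221.1], [321.8, 287.3], [322.0, 253.0]]
[126.0, 125.0, 123.0, 122.0, 122.0, 124.0, 124.0, 135.0, 155.0, 156.0, 144.0, 138.0, 143.0, 143.0, 141.0, 144.0, 143.0, 141.0, 131.0, 111.0, 75.0, 39.0, 18.0, 19.0, 24.0, 17.0, 18.0, 18.0, 18.0, 16.0, 16.0, 18.0, 18.0, 19.0, 15.0, 21.0, 84.0, 233.0, 371.0, 419.0, 429.0, 430.0, 430.0, 431.0, 428.0]
[688, 690, 692, 695, 695, 693, 689, 687, 687, 685, 683, 680, 619, 425, 227, 168, 167, 169, 168, 169, 168, 168, 167, 166, 167, 166, 168, 168, 165, 168, 170, 168, 168, 167, 165, 165, 166, 163, 162, 162, 161, 163, 163, 163, 157, 162, 158, 159, 159, 159, 158, 157, 156, 156, 157, 153, 153, 153, 152, 154, 153, 149, 152, 154, 150, 150, 147, 151, 155, 166, 179, 186, 195, 200, 200, 201, 204, 205, 207, 211, 210, 209, 211, 212, 213, 215, 212, 212, 212, 214]
```

View pics/m6.png

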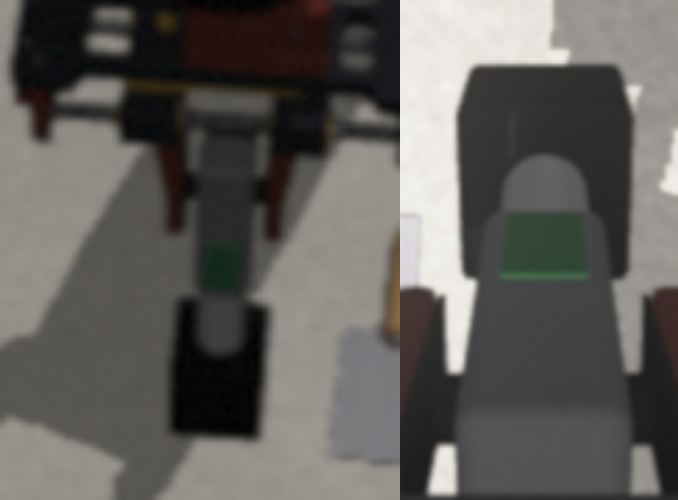

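```bash
cat >> h.py <<'E'
def tp(piv,yaw,pitch):
    y,p=np.radians([yaw,pitch])
    tz=np.array([-np.sin(p)*np.cos(y),-np.sin(p)*np.sin(y),-np.cos(p)])
    return (np.array(piv)-.163*tz).tolist(),[180,pitch,yaw]
E
python3 - <<'E'
from h import *
b=r.sense()['clock']
D=np.array([.497,.2073])
r.servo_line(*tp([*D,.29],3,3),speed=.2)
r.servo_line(*tp([*D,.233],3,3),speed=.08)
x=r.sense();print(x['clock']-b,x['clock'],x['tcp_pos'],x['orientation'],x['opening'])
for n in('wrist','scene','top'): snap(n,n[0]+'7')
R,_=cv2.Rodrigues(np.zeros(3))
from scipy.spatial.transform import Rotation as Ro
M=Ro.from_euler('xyz',x['orientation'],degrees=True).as_matrix()
P=x['tcp_pos']+.163*M[:,2]; print('P',P)
yaw=np.radians(3); s=load('s7')
for a in (84,87,90,93):
    A=np.radians(a);ex=np.array([np.cos(A)*np.cos(yaw),np.cos(A)*np.sin(yaw),-np.sin(A)]);up=np.array([np.sin(A)*np.cos(yaw),np.sin(A)*np.sin(yaw),np.cos(A)]);Y=np.array([-np.sin(yaw),np.cos(yaw),0])
    pts=[P+.15*ex+.025*up+.023*Y,P+.15*ex+.025*up-.023*Y]
    print(a,proj(s,pts).round(1).tolist(),proj(load('w7'),pts).round(1).tolist())
a=cv2.imread('pics/s7.png')[170:310,400:540]
b=cv2.imread('pics/w7.png')
cv2.imwrite('pics/m7.png',cv2.hconcat([cv2.resize(a,(420,420),interpolation=2),cv2.resize(b[100:380,200:440],(360,420))]))
E
```

```text
2.5833999999999993 14.5917 [0.50550791 0.20777192 0.39643853] [-179.98260635    2.9444953     3.00541764] 0.035228297355760926
P [0.49714376 0.20738233 0.23365374]
84 [[455.9, 267.3], [437.5, 265.9]] [[293.6, 175.9], [350.1, 175.9]]
87 [[455.5, 265.1], [437.2, 263.7]] [[294.0, 185.0], [349.7, 185.0]]
90 [[455.1, 262.7], [436.9, 261.3]] [[294.3, 194.0], [349.3, 194.0]]
93 [[454.8, 260.3], [436.7, 258.9]] [[294.7, 203.0], [349.0, 203.0]]
```

View pics/m7.png

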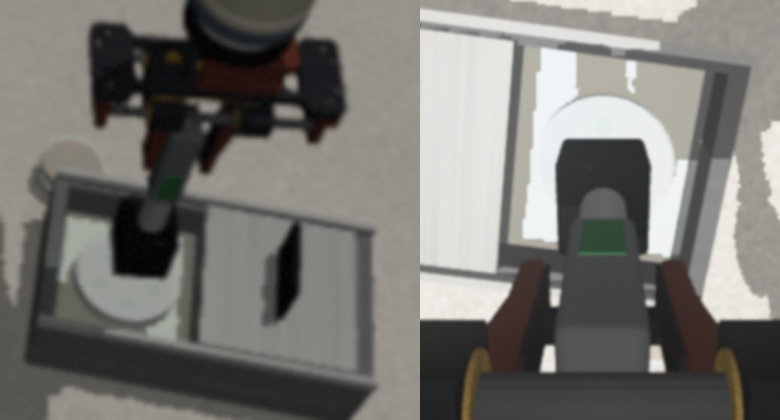

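View pics/s7.png

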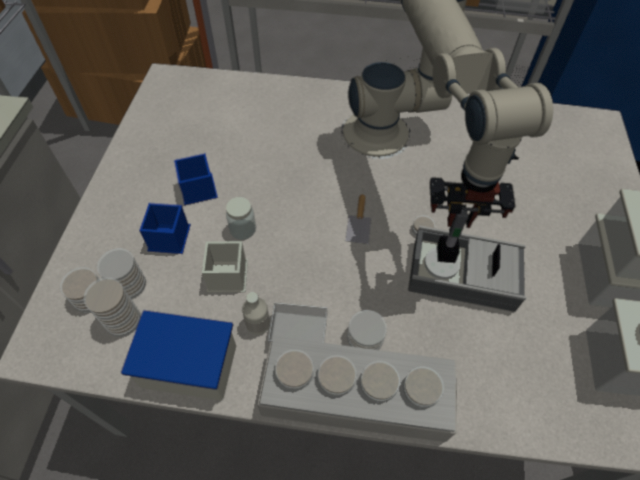

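Run:
```python
from h import *
s=load('w7')
print(onz(s,[(324.3,208.8),(322,163.5),(279,209),(370,209)],.048).round(4))
t=load('t7'); cv2.imwrite('pics/t7c.png',cv2.resize(t['frame'][190:320,65:265,::-1],None,fx=4,fy=4))
```

```text
[[0.5013 0.2052 0.048 ]
 [0.5436 0.2096 0.048 ]
 [0.4989 0.2483 0.048 ]
 [0.5034 0.1617 0.048 ]]
```

Run:
```python
from h import *
x0=r.sense()['tcp_pos']; r.wait(2.8); x=r.sense(); print(x['clock'],x['tcp_pos']-x0,x['opening'])
# holder
s=load('scene0')
def C(p,o): return [[(a+.5)/5-.5+o[0],(b+.5)/5-.5+o[1]] for a,b in p]
q=onz(s,C([(85,60),(262,57),(248,214),(62,214)],(190,230)),.095);print('holder scene',q.round(4),q.mean(0))
for i in range(4):
    e=q[(i+1)%4]-q[i]; print(np.linalg.norm(e),np.degrees(np.arctan2(e[1],e[0])))
H=(q.mean(0)+np.array([.5917,-.3481,.095]))/2; print(H)
b=x['clock']
D=[.497,.2073]
r.servo_line(*tp([*D,.31],3,3),speed=.2)
r.servo_line(*tp([H[0],H[1],.31],8,3),speed=.25)
x=r.sense();print(x['clock']-b,x['tcp_pos'],x['orientation'],x['opening'],x['joints'].round(1))
for n in('wrist','scene','top'): snap(n,n[0]+'8')
cv2.imwrite('pics/m8.png',cv2.hconcat([cv2.resize(cv2.imread('pics/s8.png')[180:320,160:300],(400,400),interpolation=2),cv2.resize(cv2.imread('pics/w8.png')[100:400,170:470],(400,400))]))
```

```text
17.5417 [-2.17193622e-05 -6.28918130e-05 -8.80608512e-04] 0.03502584481082579
holder scene [[ 0.5555 -0.3991  0.095 ]
 [ 0.5407 -0.31    0.095 ]
 [ 0.6319 -0.2963  0.095 ]
 [ 0.6451 -0.3865  0.095 ]] [ 0.59329817 -0.3479894   0.095     ]
0.09028819431612464 99.43021647712277
0.09220498971779718 8.605083000246754
0.09125110669859247 -81.66874573609
0.09047387405809673 -172.00999636085143
[ 0.59249909 -0.3480447   0.095     ]
2.9333000000000027 [ 0.60095415 -0.34611778  0.4731799 ] [179.99696373   2.97937163   8.05150211] 0.035531983441947614 [-32.3  23.9  41.7  -2.2 116.6  48.7]
```

View pics/m8.png

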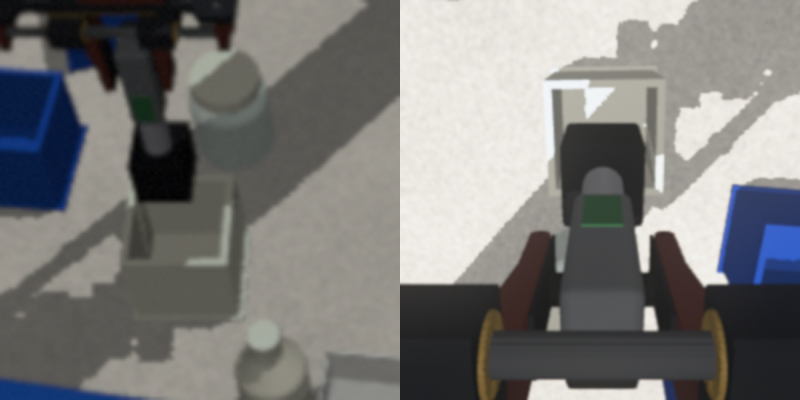

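Run:
```python
from h import *
H=[.5925,-.348]
r.servo_line(*tp([*H,.162],8,3),speed=.12)
x=r.sense();print(x['clock'],x['tcp_pos'],x['contact_force'].round(2))
f0=np.mean([ (r.wait(.03),r.sense()['contact_force'][2])[1] for _ in range(4)]);print(f0)
for z in np.arange(.160,.150,-.001):
    r.servo_line(*tp([*H,z],8,3),speed=.03)
    x=r.sense(); f=np.mean([ (r.wait(.02),r.sense()['contact_force'][2])[1] for _ in range(3)])
    print(round(z,4),x['clock'],x['tcp_pos'][2].round(4),f.round(2),x['contact_force'].round(1))
    if f>f0+5: break
for n in('wrist','scene'): snap(n,n[0]+'9')
cv2.imwrite('pics/m9.png',cv2.hconcat([cv2.resize(cv2.imread('pics/s9.png')[180:320,160:300],(400,400),interpolation=2),cv2.resize(cv2.imread('pics/w9.png')[100:400,170:470],(400,400))]))
```

```text
22.0083 [ 0.60106864 -0.34687546  0.32618161] [-0.22  0.09 -3.67]
-4.0674256600793
0.16 22.3917 0.3226 -3.83 [-0.5  0.8 -4.3]
0.159 22.6917 0.3216 -3.47 [ 0.4  0.5 -4.3]
0.158 22.9917 0.3212 -2.35 [ 1.   0.9 -2.8]
0.157 23.2917 0.321 2.84 [-0.1  1.1  3.7]
```

View pics/m9.png

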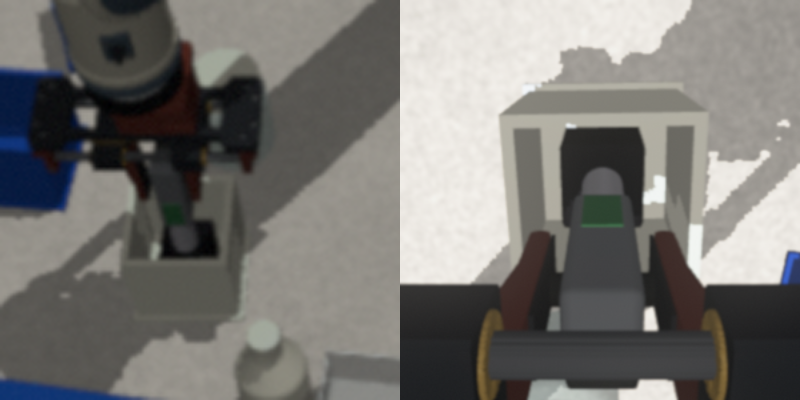

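Run:
```python
from h import *
H=[.5925,-.348]
for q in (20,8): r.grab(q); r.wait(.15)
x=r.sense();print(x['clock'],x['tcp_pos'],x['contact_force'].round(1))
r.servo_line(*tp([*H,.155],8,3),speed=.03); r.wait(.15)
x=r.sense();print(x['clock'],x['tcp_pos'],x['contact_force'].round(1),x['opening'])
for n in('wrist','scene'): snap(n,n[0]+'10')
cv2.imwrite('pics/m10.png',cv2.hconcat([cv2.resize(cv2.imread('pics/s10.png')[180:320,160:300],(400,400),interpolation=2),cv2.resize(cv2.imread('pics/w10.png')[100:400,170:470],(400,400))]))
```

```text
24.175 [ 0.60103808 -0.34692182  0.32097556] [ 0.6 -0.7  5.7]
24.575 [ 0.60119947 -0.34682028  0.31996306] [1.3 1.  8.1] 0.03577792464575381
```

View pics/m10.png

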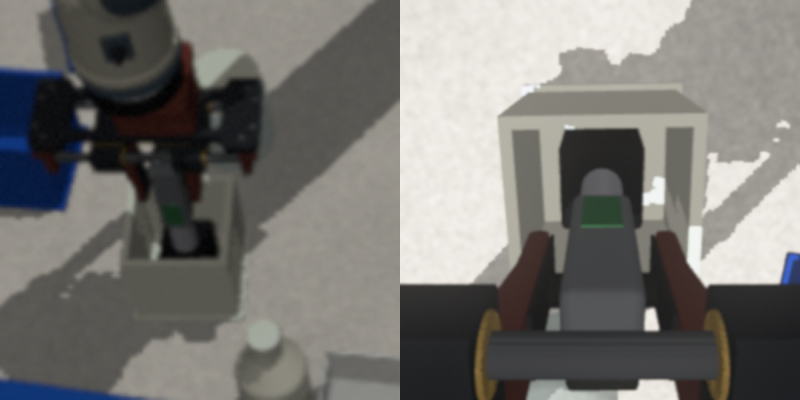

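Run:
```python
from h import *
s=load('w10')
P=np.array([.5925,-.348,.157]);yaw=np.radians(8);X=np.array([np.cos(yaw),np.sin(yaw),0])
for off in(-.006,0,.006):
  for z in(.007,.057): 
    p=proj(s,[P*[1,1,0]+X*(.025+off)+[0,0,z]])[0]; print(off,z,p, (p-[170,100])*4/3)
p=proj(s,[P*[1,1,0]+X*.046+[0,0,.095],P*[1,1,0]+X*.04+[0,0,.095],P*[1,1,0]+X*.04+[0,0,.005]]);print('rim',((p-[170,100])*4/3).round(0))
```

```text
-0.006 0.007 [320.74242313 202.26003319] [200.98989751 136.34671092]
-0.006 0.057 [320.82359012 216.96564641] [201.09812016 155.95419521]
0 0.007 [320.74142493 195.22189099] [200.98856658 126.96252131]
0 0.057 [320.82298009 208.66674657] [201.09730679 144.88899543]
0.006 0.007 [320.74042742 188.09599996] [200.98723656 117.46133328]
0.006 0.057 [320.82237665 200.24276147] [201.09650219 133.65701529]
rim [[201. 117.]
 [201. 131.]
 [201. 103.]]
```

Run:
```python
from h import *
H=[.5925,-.348]
r.let_go(); x=r.sense();print(x['clock'],x['opening'],x['contact_force'].round(1))
snap('wrist','w11')
p,o=tp([*H,.29],8,3)
r.servo_line(p,o,speed=.15)
for n in('wrist','scene','top'): snap(n,n[0]+'12')
print(r.sense()['clock'])
cv2.imwrite('pics/m12.png',cv2.hconcat([cv2.resize(cv2.imread('pics/s12.png')[180:320,160:300],(400,400),interpolation=2),cv2.resize(cv2.imread('pics/w12.png')[100:400,170:470],(400,400))]))
```

```text
25.6 0.08789445436851354 [-0.1  0.5  0.6]
26.85
```

View pics/m12.png

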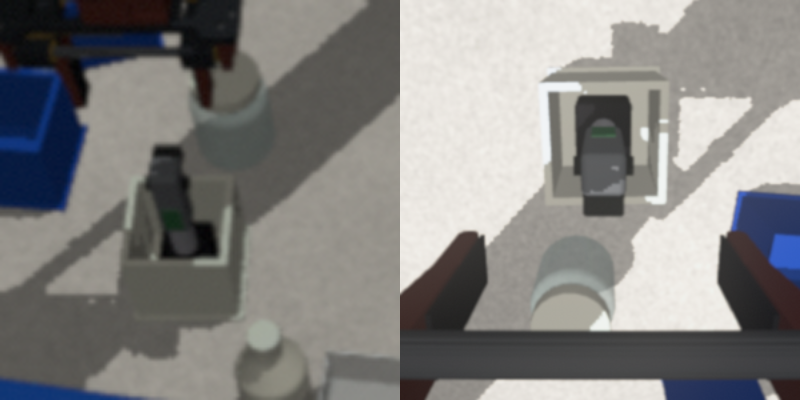

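View pics/w11.png

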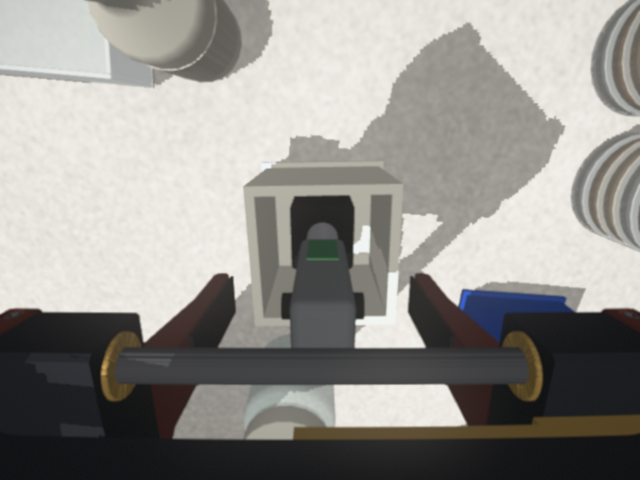

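Run:
```python
from h import *
s=load('w12');t=load('t12');c=load('s12')
p=onz(s,[(302.8,223.8),(342.5,223.8)],.155);print(p,p.mean(0))
# head front edge at its visible row 
print('head corners z.005',onz(s,[(304,172),(342,172)],.005))
for n,S in(('t',t),('s',c)): print(n,proj(S,[[.5925,-.348,.155],[.5925,-.348,.177],[.5925,-.348,.005]]).round(1))
cv2.imwrite('pics/m12b.png',cv2.hconcat([cv2.resize(t['frame'][170:270,385:485,::-1],(400,400),interpolation=2),cv2.resize(c['frame'][220:300,190:270,::-1],(400,400),interpolation=2)]))
```

```text
[[ 0.5935719  -0.33203605  0.155     ]
 [ 0.59807285 -0.36394317  0.155     ]] [ 0.59582237 -0.34798961  0.155     ]
head corners z.005 [[ 0.6149138  -0.32305967  0.005     ]
 [ 0.62128436 -0.36825494  0.005     ]]
t [[443.8 203.7]
 [446.4 200.9]
 [428.3 220.5]]
s [[218.7 243. ]
 [217.2 237.9]
 [227.8 274.2]]
```

View pics/m12b.png

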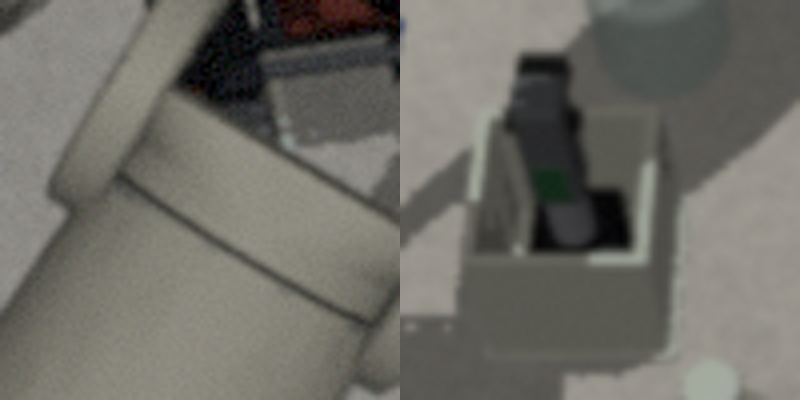

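Run:
```python
from h import *
a=np.radians(4);u=np.array([np.sin(a),np.cos(a)])
c=np.array([.5067,.3289])
r.grab(10)
q=c+.045*u
r.reach([*q,.38],[180,0,86])
x=r.sense();print(x['clock'],x['tcp_pos'],x['opening'],x['joints'].round(0))
for n in('top','wrist','scene'): s=snap(n,n[0]+'13')
r.servo_line([*q,.29],speed=.12)
snap('scene','s14');snap('wrist','w14')
for n in('s13','s14'):
    S=load(n); print(proj(S,[[*(c+.004*u),.122],[*c,.1]]).round(1))
a=cv2.imread('pics/s13.png')[160:310,400:550];b=cv2.imread('pics/s14.png')[160:310,400:550]
cv2.imwrite('pics/m14.png',cv2.hconcat([cv2.resize(a,(400,400)),cv2.resize(b,(400,400))]))
print(r.sense()['clock'])
```

```text
30.775 [0.51045672 0.37305948 0.38007331] 7.821963247701778e-05 [ 33.  10.  68.  -0. 102.  37.]
[[499.7 254.8]
 [495.4 259.2]]
[[499.7 254.8]
 [495.4 259.2]]
31.925
```

View pics/m14.png

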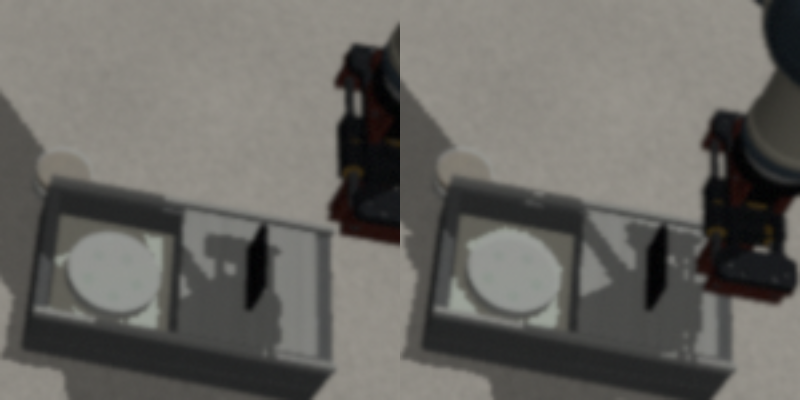

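View pics/w14.png

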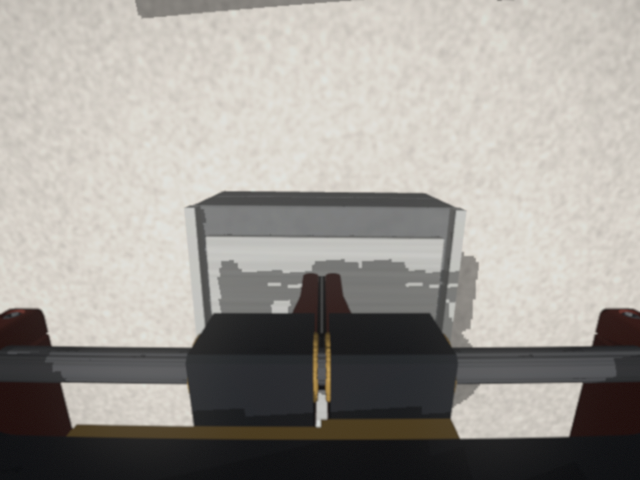

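```bash
python3 - <<'E'
from h import *
a=np.radians(4);u=np.array([np.sin(a),np.cos(a)])
c=np.array([.5067,.3289])
q=c+.045*u
r.servo_line([*q,.272],speed=.08); x=r.sense();print(x['clock'],x['tcp_pos'],x['contact_force'].round(1))
r.servo_line([*(c+(.016-.115)*u),.272],speed=.06); x=r.sense();print(x['clock'],x['tcp_pos'],x['contact_force'].round(1))
for d in np.arange(-.119,-.146,-.003):
    r.servo_line([*(c+(.014+d)*u),.272],speed=.03)
    f=np.mean([(r.wait(.02),r.sense()['contact_force'])[1] for _ in range(3)],0); x=r.sense();print(round(d,3),x['clock'],x['tcp_pos'].round(4),f.round(1))
    if f[1]>9: break
snap('scene','s15');snap('wrist','w15')
E
python3 -c "
import cv2
a=cv2.imread('pics/s15.png')[160:310,400:550];b=cv2.imread('pics/w15.png')
cv2.imwrite('pics/m15.png',cv2.hconcat([cv2.resize(a,(400,400)),cv2.resize(b,(400,400))]))"
```

```text
32.3 [0.50962993 0.37364113 0.27063644] [0.4 0.1 0.3]
34.85 [0.49986534 0.23018767 0.27202671] [-0.8  1.5  0.1]
-0.119 35.25 [0.4995 0.2237 0.272 ] [ 0.1 -0.1  0.2]
-0.122 35.55 [0.4993 0.2215 0.2721] [ 1.   4.4 -0.6]
-0.125 35.85 [0.499  0.2204 0.2721] [ 4.  15.6 -4. ]
```

View pics/m15.png

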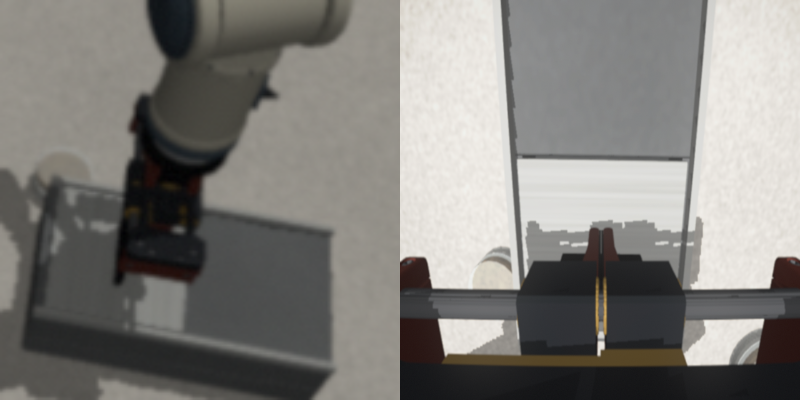

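Run:
```python
from h import *
a=np.radians(4);u=np.array([np.sin(a),np.cos(a)])
c=np.array([.5067,.3289])
for d in (-.127,):
    r.servo_line([*(c+(.014+d)*u),.272],speed=.03)
    x=r.sense();print(x['clock'],x['tcp_pos'].round(4),x['contact_force'].round(1))
r.servo_line([*(c+(.04-.12)*u),.272],speed=.1)
r.servo_line([*(c+(.04-.12)*u),.36],speed=.2)
r.reach([.35,.40,.40],[180,0,86])
print(r.sense()['clock'])
snap('scene','s16');snap('top','t16')
a=cv2.imread('pics/s16.png')[210:320,400:535];b=cv2.imread('pics/t16.png')[200:315,60:230]
cv2.imwrite('pics/m16.png',cv2.hconcat([cv2.resize(a,(400,326),interpolation=2),cv2.resize(b,(400,326),interpolation=2)]))
```

```text
36.2 [0.4988 0.2198 0.2722] [ 4.7 22.6 -6.1]
38.15
```

View pics/m16.png

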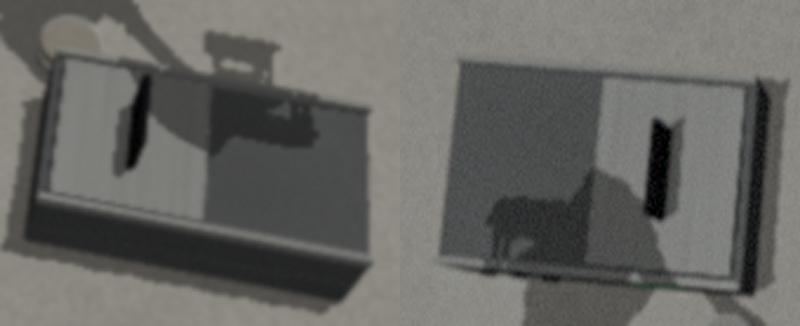

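View pics/t16.png

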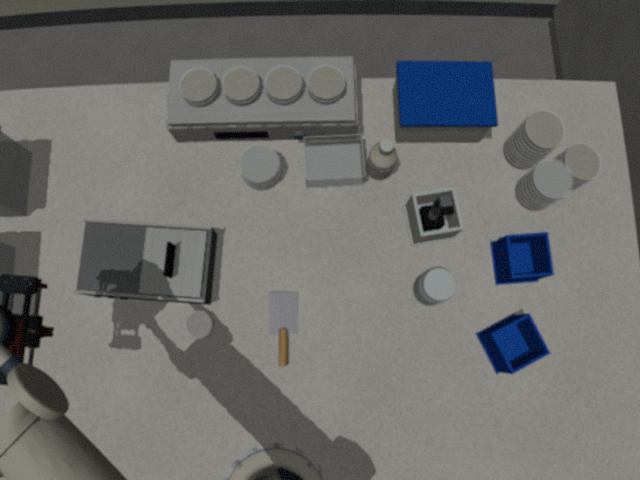

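View pics/s16.png

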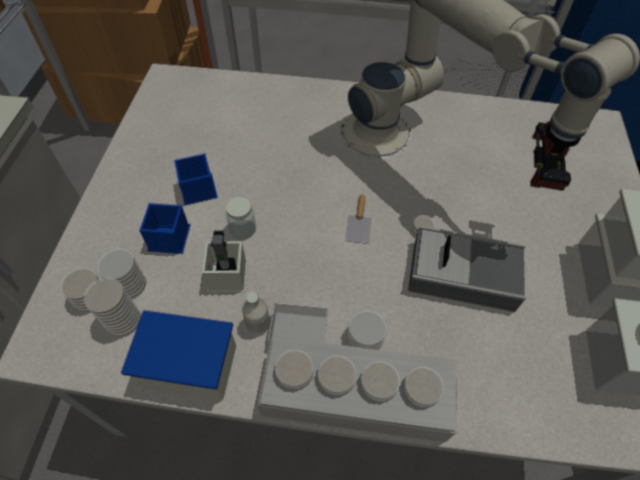

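Run:
```python
from h import *
a=np.radians(4);u=np.array([np.sin(a),np.cos(a),0])
def fin(n,box,z):
    s=load(n);x0,y0,x1,y1=box
    m=(s['frame'][y0:y1,x0:x1].sum(2)<75).astype(np.uint8)
    k,l,st,ce=cv2.connectedComponentsWithStats(m); i=1+np.argmax(st[1:,4])
    px=np.argwhere(l==i)[:,::-1]+[x0,y0]
    return s,px
# leftmost (top,+y) edge in top view; scene: rightmost (top +y)
for nm in (('top0',(95,230,135,280)),('t16',(155,235,185,285))):
    s,px=fin(*nm,.122); w=onz(s,px,.122); v=w@u; print(nm[0],len(px),'max',v.max().round(4),'95%',np.percentile(v,95).round(4),px.min(0),px.max(0))
for nm in (('scene0',(485,240,505,280)),('s16',(435,230,460,272))):
    s,px=fin(*nm,.122); w=onz(s,px,.122); v=w@u; print(nm[0],len(px),'max',v.max().round(4),'95%',np.percentile(v,95).round(4),px.min(0),px.max(0))
```

```text
top0 279 max 0.3647 95% 0.3632 [106 239] [117 272]
t16 221 max 0.2423 95% 0.2405 [164 243] [174 276]
scene0 131 max 0.3635 95% 0.3633 [493 246] [498 274]
s16 102 max 0.242 95% 0.2411 [443 236] [449 265]
```

Run:
```python
from h import *
s=load('t16'); cv2.imwrite('pics/z16.png',cv2.resize(s['frame'][215:310,130:225,::-1],(760,600),interpolation=2))
t=load('scene0')
cv2.imwrite('pics/z16s.png',cv2.resize(load('s16')['frame'][220:310,400:530,::-1],(780,540),interpolation=2))
```

```text
(no output)
```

View pics/z16.png

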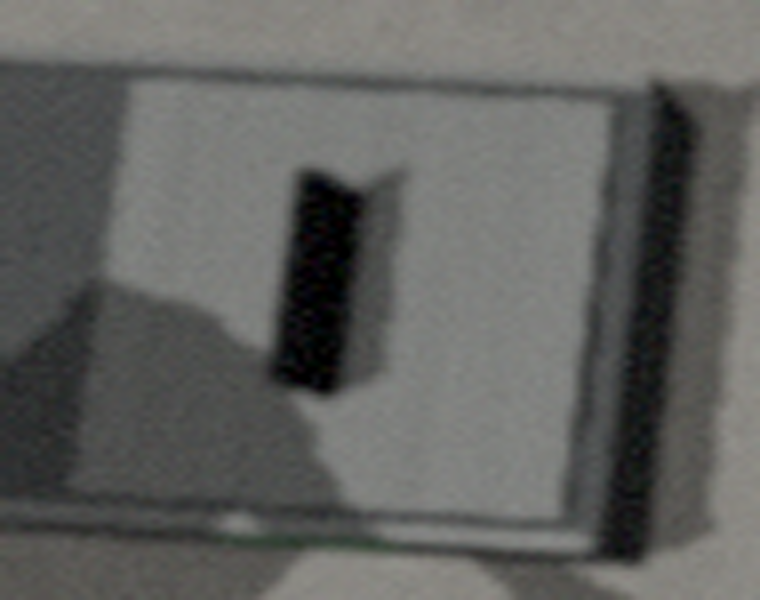

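View pics/z16s.png

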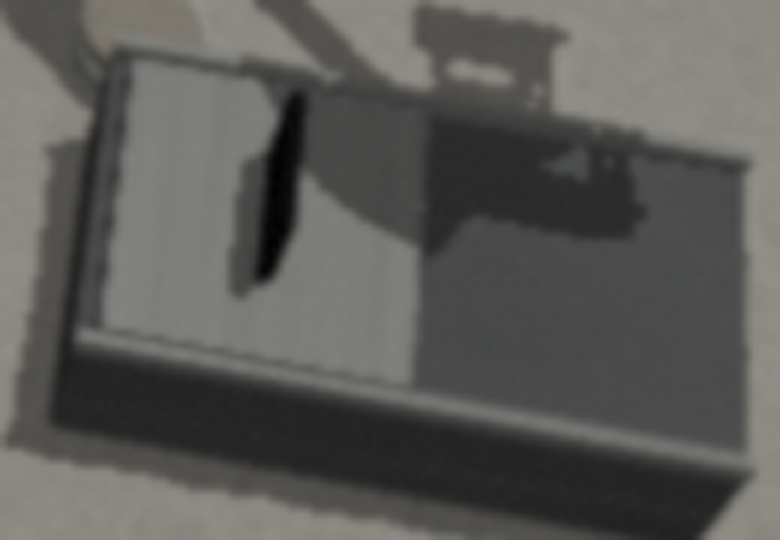

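Run:
```python
from h import *
a=np.radians(4);u=np.array([np.sin(a),np.cos(a),0])
t0=load('top0');t=load('t16');s0=load('scene0');s=load('s16')
def C(p,o,k): return [[(x+.5)/k-.5+o[0],(y+.5)/k-.5+o[1]] for x,y in p]
f=lambda S,p,o,k,z=.076:(onz(S,C(p,o,k),z)@u).round(4)
o=(65,210)
print('top open: -y',f(t0,[(423,88),(390,412)],o,5),'+y',f(t0,[(128,70),(88,395)],o,5),'bay ends +y',f(t0,[(103,58),(62,405)],o,5,.078),'-y',f(t0,[(735,92),(702,445)],o,5,.078))
z=(130,215)
print('top shut: -y',f(t,[(612,100),(560,520)],z,8*.9999),'+y',f(t,[(130,82),(68,490)],z,8),'bay -y',f(t,[(652,85),(600,550)],z,8,.078))
o=(400,220)
print('scene open -y',f(s0,[(342,95),(330,318)],o,5),'+y',f(s0,[(597,138),(595,365)],o,5),'bay',f(s0,[(622,135),(625,393)],o,5,.078),f(s0,[(95,40),(63,280)],o,5,.078))
print('scene shut -y',f(s,[(130,62),(105,328)],o,6),'+y',f(s,[(428,118),(412,385)],o,6),'bay',f(s,[(748,160),(748,465)],o,6,.078),f(s,[(113,50),(78,338)],o,6,.078))
```

```text
top open: -y [0.2982 0.2974] +y [0.4292 0.4289] bay ends +y [0.4402 0.439 ] -y [0.1639 0.1645]
top shut: -y [0.1762 0.1798] +y [0.3061 0.3107] bay -y [0.1656 0.1682]
scene open -y [0.2984 0.298 ] +y [0.4318 0.4287] bay [0.4442 0.4425] [0.167  0.1654]
scene shut -y [0.1748 0.1772] +y [0.3061 0.3046] bay [0.4448 0.4417] [0.1666 0.1664]
```

Run:
```python
from h import *
a=np.radians(4);u=np.array([np.sin(a),np.cos(a)])
c=np.array([.5067,.3289])
r.reach([*(c+(.045-.12)*u),.36],[180,0,86])
r.servo_line([*(c+(.045-.12)*u),.268],speed=.15)
r.servo_line([*(c+(.017-.12)*u),.268],speed=.08)
for d in np.arange(-.120,-.140,-.0015):
    r.servo_line([*(c+(.014+d)*u),.268],speed=.03)
    f=np.mean([(r.wait(.02),r.sense()['contact_force'])[1] for _ in range(3)],0); x=r.sense();print(round(d,4),round(x['clock'],2),(x['tcp_pos'][:2]@u).round(4),f.round(1))
    if f[1]>33: break
r.servo_line([*(c+(.04-.12)*u),.268],speed=.1)
r.servo_line([*(c+(.04-.12)*u),.36],speed=.2)
r.reach([.35,.40,.40],[180,0,86])
print(r.sense()['clock'])
s=snap('top','t17');sc=snap('scene','s17')
a=np.radians(4);u=np.array([np.sin(a),np.cos(a),0])
for S,n,(x0,y0,x1,y1) in ((s,'t',(155,235,185,285)),(sc,'s',(435,230,460,272))):
    l=cv2.connectedComponentsWithStats((S['frame'][y0:y1,x0:x1].sum(2)<75).astype(np.uint8)); i=1+np.argmax(l[2][1:,4])
    px=np.argwhere(l[1]==i)[:,::-1]+[x0,y0]; v=onz(S,px,.122)@u; print(n,v.max(),np.percentile(v,95))
cv2.imwrite('pics/z17.png',cv2.resize(s['frame'][215:310,130:225,::-1],(760,600),interpolation=2))
```

```text
-0.12 40.68 0.2576 [ 0.5  0.1 -0.1]
-0.1215 40.98 0.2561 [ 0.2  0.7 -0.4]
-0.123 41.28 0.2555 [ 1.2  6.4 -1.5]
-0.1245 41.58 0.255 [ 1.7 11.8 -2.8]
-0.126 41.88 0.2545 [ 3.6 17.2 -3.9]
-0.1275 42.18 0.2539 [ 4.3 22.4 -6.3]
-0.129 42.48 0.2534 [ 5.3 27.7 -7.2]
-0.1305 42.78 0.2529 [ 6.8 33.  -8.3]
44.7833
t 0.2409595396125265 0.24023569426948693
s 0.2417926236975634 0.2408697616265408
```

View pics/z17.png

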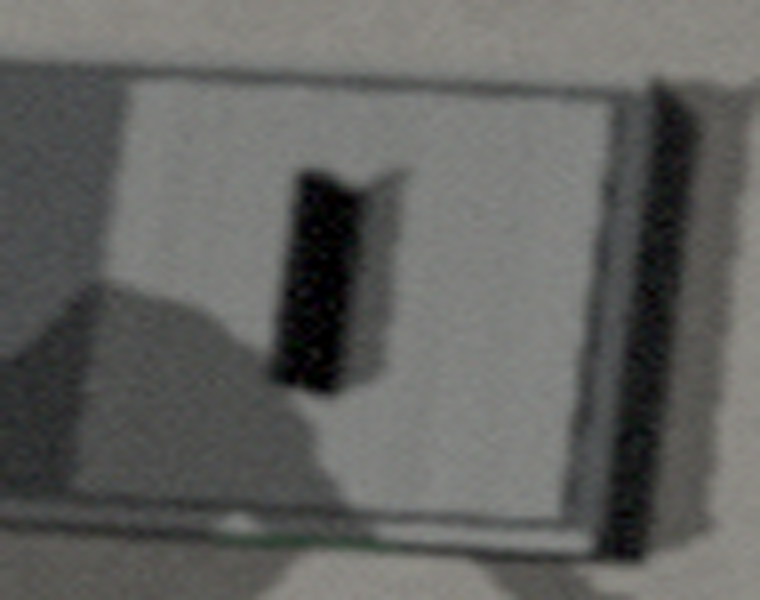

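Run:
```python
from h import *
print(r.sense()['clock'],r.sense()['contact_force'].round(1)); print(r.hand_in())
```

```text
44.8833 [ 1.2 -0.5 -0.4]
the job is handed in; nothing more can be done
None
```

The job is handed in at about 45 s on the clock, with every step done in the order asked; `r.hand_in()` gave no verdict.

- **Pick-up and swing:** I gripped the meter by its pads at 60 N. It had already sagged part of the way during the lift. Easing the grip in steps to 8 N brought it to about 87° head-down, and I gripped it again at 60 N. A 3° tool tilt corrected the rest.
- **Reading:** the lens held steady for 2.8 s over the middle of the dish, about 3.5 cm above its top (4.4 cm above its mid-height). "About 4 cm" was ambiguous, so I chose a height between the two readings. The arm settled by 0.9 mm in height during the hold.
- **Holder:** I lowered the meter until it touched down, eased the grip, then let go. The wrist view shows the pads within about 3 mm of directly above the head, so it stands upright. It touched down about 2–3 mm higher than calculated.
- **Cover:** I pushed the fin to its stop, then pushed again up to 33 N. The force rose evenly and the fin did not move, so I take it as fully shut.

**Disagreements:**
- The cover moved about 122 mm rather than the full 130 mm. The pictures suggest it started about 5 mm short of fully open. They also put the shut plate 2–3 mm short of where I expected, which is close to the measuring error.
- The joint torque reading did not drop to zero when the meter hung, so I went by the pictures for its angle.

In the last pictures the other objects look to be where they were. The gripper was clear of everything.

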